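Turn the breakfast row round onto the other tray

TASK

The four breakfast pots (honey jar, milk bottle, tea tin, sugar shaker) stand in a row on the dark wooden tray. Move them to the empty white tray in reverse order, so that the one that stood leftmost ends up rightmost and so on (left and right as the robot sees them), each upright in the middle of its own cork pad. Set each one down, do not drop it, and leave them all released and standing still.

Things in the scene. Friction and masses are not known exactly. Their poses are not given: they have to be found in the camera images.
- full_tray: Dark wooden tray that holds the row at the start. 300 x 90 mm slab (long along own y), 12 mm thick, end bars 28 mm high with inner faces 144 mm from the middle. Fixed. Origin: centre of its underside, on the table; z up, +y to the robot's left, +x away from it, yaw within 0.3 rad. Its places, each with a cork pad, are at own y = +102, +34, -34, -102 mm (left to right), x = 0.
- empty_tray: White tray, empty at the start. 300 x 90 mm slab (long along own y), 12 mm thick, end bars 28 mm high with inner faces 144 mm from the middle. Fixed. Origin: centre of its underside, on the table; z up, +y to the robot's left, +x away from it, yaw within 0.3 rad. Four cork pads, 60 mm across, are part of it: at own y = +102, +34, -34, -102 mm (left to right), x = 0, tops 16 mm above the table.
- jar: Squat round amber glass honey jar with brass lid, 52 mm across, 52 mm high (glass straight-sided up to 38 mm, lid 49 mm across), about 160 g. Loose, upright. Origin: centre of its underside; z up. Starts within 4 mm of the middle of its cork pad on the dark tray; which place is random.
- bottle: Slim round white milk bottle, 40 mm across and straight-sided up to 54 mm, then a glass shoulder and an aluminium cap 26 mm across; 82 mm high, about 120 g. Loose, upright. Origin: centre of its underside; z up. Starts within 4 mm of the middle of its cork pad on the dark tray; which place is random.
- tin: Square steel tea tin, 44 x 44 mm, straight-sided up to 58 mm, with a light wooden lid 40 mm square; 66 mm high, about 120 g. Its sides are parallel to those of the dark tray to within 0.1 rad. Loose, upright. Origin: centre of its underside; z up. Starts within 4 mm of the middle of its cork pad on the dark tray; which place is random.
- shaker: Round white sugar shaker with domed steel top, 46 mm across, straight-sided up to 50 mm; 68 mm high, about 140 g. Loose, upright. Origin: centre of its underside; z up. Starts within 4 mm of the middle of its cork pad on the dark tray; which place is random.
- pad_jar: Round cork pad, 60 mm across, 4 mm thick, fixed on the dark tray, on which the jar stands at the start (underneath it, only its rim seen). It stays there, so it tells where the jar started. Origin: centre of its underside, 12 mm above the table; top 16 mm above the table.
- pad_bottle: Round cork pad, 60 mm across, 4 mm thick, fixed on the dark tray, on which the bottle stands at the start (underneath it, only its rim seen). It stays there, so it tells where the bottle started. Origin: centre of its underside, 12 mm above the table; top 16 mm above the table.
- pad_tin: Round cork pad, 60 mm across, 4 mm thick, fixed on the dark tray, on which the tin stands at the start (underneath it, only its rim seen). It stays there, so it tells where the tin started. Origin: centre of its underside, 12 mm above the table; top 16 mm above the table.
- pad_shaker: Round cork pad, 60 mm across, 4 mm thick, fixed on the dark tray, on which the shaker stands at the start (underneath it, only its rim seen). It stays there, so it tells where the shaker started. Origin: centre of its underside, 12 mm above the table; top 16 mm above the table.
Not all that is in view belongs to the job. What is shaped like the shaker but green or turquoise is not meant.

How it is judged (in metres and radians):
At the end, for the whole second after the job is handed in: Each pot stands released, upright (within 0.1 rad) and at rest on a pad of the white tray, within 12 mm of the pad's middle along either tray axis, in reverse order: 1st from the left on the dark tray is 4th on the white one, 2nd is 3rd, 3rd is 2nd, 4th is 1st (((y of pad_jar in the frame of full_tray between 0.082 and 0.122 m and y of jar in the frame of empty_tray between -0.114 and -0.09 m) or (y of pad_jar in the frame of full_tray between 0.014 and 0.054 m and y of jar in the frame of empty_tray between -0.046 and -0.022 m) or (y of pad_jar in the frame of full_tray between -0.054 and -0.014 m and y of jar in the frame of empty_tray between 0.022 and 0.046 m) or (y of pad_jar in the frame of full_tray between -0.122 and -0.082 m and y of jar in the frame of empty_tray between 0.09 and 0.114 m)) and x of jar in the frame of empty_tray between -0.012 and 0.012 m and z of jar in the frame of empty_tray between 0.011 and 0.021 m and angle between each of jar, bottle, tin, shaker's own z axis and vertical below 0.1 rad and linear speed of each of jar, bottle, tin, shaker below 0.02 m/s and angular speed of each of jar, bottle, tin, shaker below 0.2 rad/s and ((y of pad_bottle in the frame of full_tray between 0.082 and 0.122 m and y of bottle in the frame of empty_tray between -0.114 and -0.09 m) or (y of pad_bottle in the frame of full_tray between 0.014 and 0.054 m and y of bottle in the frame of empty_tray between -0.046 and -0.022 m) or (y of pad_bottle in the frame of full_tray between -0.054 and -0.014 m and y of bottle in the frame of empty_tray between 0.022 and 0.046 m) or (y of pad_bottle in the frame of full_tray between -0.122 and -0.082 m and y of bottle in the frame of empty_tray between 0.09 and 0.114 m)) and x of bottle in the frame of empty_tray between -0.012 and 0.012 m and z of bottle in the frame of empty_tray between 0.011 and 0.021 m and ((y of pad_tin in the frame of full_tray between 0.082 and 0.122 m and y of tin in the frame of empty_tray between -0.114 and -0.09 m) or (y of pad_tin in the frame of full_tray between 0.014 and 0.054 m and y of tin in the frame of empty_tray between -0.046 and -0.022 m) or (y of pad_tin in the frame of full_tray between -0.054 and -0.014 m and y of tin in the frame of empty_tray between 0.022 and 0.046 m) or (y of pad_tin in the frame of full_tray between -0.122 and -0.082 m and y of tin in the frame of empty_tray between 0.09 and 0.114 m)) and x of tin in the frame of empty_tray between -0.012 and 0.012 m and z of tin in the frame of empty_tray between 0.011 and 0.021 m and ((y of pad_shaker in the frame of full_tray between 0.082 and 0.122 m and y of shaker in the frame of empty_tray between -0.114 and -0.09 m) or (y of pad_shaker in the frame of full_tray between 0.014 and 0.054 m and y of shaker in the frame of empty_tray between -0.046 and -0.022 m) or (y of pad_shaker in the frame of full_tray between -0.054 and -0.014 m and y of shaker in the frame of empty_tray between 0.022 and 0.046 m) or (y of pad_shaker in the frame of full_tray between -0.122 and -0.082 m and y of shaker in the frame of empty_tray between 0.09 and 0.114 m)) and x of shaker in the frame of empty_tray between -0.012 and 0.012 m and z of shaker in the frame of empty_tray between 0.011 and 0.021 m); the robot touches nothing.
It fails at once if the jar is dropped (falls free of the fingers faster than 0.6 m/s, that is from about 20 mm or more) (linear speed of jar above 0.6 m/s and contact force between the fingers and jar below 0.05 N).
It fails at once if the bottle is dropped (falls free of the fingers faster than 0.6 m/s, that is from about 20 mm or more) (linear speed of bottle above 0.6 m/s and contact force between the fingers and bottle below 0.05 N).
It fails at once if the tin is dropped (falls free of the fingers faster than 0.6 m/s, that is from about 20 mm or more) (linear speed of tin above 0.6 m/s and contact force between the fingers and tin below 0.05 N).
It fails at once if the shaker is dropped (falls free of the fingers faster than 0.6 m/s, that is from about 20 mm or more) (linear speed of shaker above 0.6 m/s and contact force between the fingers and shaker below 0.05 N).
It also fails if it takes over 112 s, if anything falls off the work surface, if the arm or the gripper's body presses on something with over 40 N, if the wrist force passes 120 N, or if a joint passes its speed limit or range.

ROBOT

A 6-joint arm with a two-finger parallel gripper is mounted at the origin on the work surface. World frame = base frame: x ahead of the robot, y to its left, z up, the work surface at z = 0. Lengths are in mm, angles in rad, forces in N, time in s.
With the tool pointing down it reaches from about 325 to 775 mm from the base axis. Payload 5.5 kg.
Tool frame: the origin (TCP) lies midway between the tips of the shut fingers; the grasp point (between the pads) lies 19 mm behind it (robot.pinch_z is the z of the grasp point in the tool frame, in mm); z points along the fingers, x is the direction in which the jaws open and shut, and the axes are right-handed (so a half turn about z gives the same grasp; the last joint's range is limited). The gripper opens to 85 mm and grips with 20 to 120 N. Pads are 22 mm wide; open, the fingers measure 114 mm over their backs; the gripper's body (76 mm by 85 mm) begins 54 mm behind the grasp point. The pads swing forward as they close: fully open they stand 13 mm farther back than shut.
Start: joints at [1.271, 0.091, 1.231, -0, 1.82, -0.057], TCP at [144.256, 582.414, 231.275] pointing down, gripper open.
Joint ranges: [-2.87, 2.87], [-0.86, 2.18], [0.17, 2.46], [-1.51, 4.65], [0.06, 2.69], [-2.65, 2.65]. Speed limits (rad/s): [2.57, 2.57, 3.01, 3.14, 3.14, 3.14].

INTERFACE

Orientations are given as a rotation vector (axis times angle).
In Python, from station import robot, capture, camera_params gives the robot as it stands.
- The arm moves only by the tool move_arm, never from a script. Its argument "motion" is a list of rows, each a list of 5 numbers: the shift along the world's x, y, z in m, then the turn about the world's z in degrees, then the closure, from 0 (fully open) to 1 (shut). In form: [[dx, dy, dz, spin, hand], ...]. A call has exactly 10 rows; each row shifts and turns the commanded pose from where the row before left it; what a row does not reach is not made up. A row lasts 1/8 s, in which the tool goes at most 62.5 mm and 10.7 degrees, less where a joint would pass 70% of its speed; a pose out of reach is approached as far as the arm can. A call is refused whole if a number of a shift passes 0.0625 or a number of a turn 10.7, either way. A call with a gripper value outside its range is refused whole. The fingers move at their own pace and stop on an object; the grip force is fixed at half the most. Time passes only in rows, so rows that do not move let the fingers close, or fill a call up. It gives the time, the measured TCP pose, the force and the opening at its end, in the units of the state.
- robot.get_obs(): the state, without advancing time (a new reading comes with each control period).
- capture(name): name is "scene" or "top" or "wrist"; returns the picture (480x640x3 uint8, red, green, blue); there is no depth.
- camera_params(name): a dict with "mtx" (3x3 intrinsics, pixels), "T" (4x4, takes a point from camera to world coordinates). Camera axes: x right, y down, z forward; pixel columns grow to the right and rows downward; lengths in mm; the calibration is good to about 2 mm. A picture is of the moment at which its call begins: read the wrist's pose just before it. camera_params takes no time and is no camera call; for the wrist camera it gives the pose at the moment of the call.
- robot.job_done(): hands the job in, once; it reports no verdict.
The state is a dict: "time_s": time; "q": joint angles; "qvel": joint speeds; "tau": joint torques, N m; "eef_pos": TCP position; "ee_rot": TCP orientation; "wrist_force": force on the tool from outside, world axes, zero at the start; "moment": the same for the moment, N m; "finger_gap": finger opening in mm.
Only numpy, scipy, OpenCV 4.12 (cv2) and the standard library are available. Lean on these libraries where they do the work, as an engineer would, in place of code of your own. Each camera call takes 0.05 s, during which the arm holds its last target.

## Working session

There is one attempt and no reset: what is moved stays moved. The work goes in short steps, Python scripts to look and compute and a tool call to move; the robot and the scene stay as the last step left them, time stands still between calls to the robot, and variables do not carry over. Pictures are saved under pics/ and viewed, and the job is handed in when it is done.

Besides the shell and the picture viewer there is one more tool, called after "Emit:" as name(argument=value, ...), one argument or row to a line, values as JSON. move_arm: Moves the arm, as the interface text tells. Its arguments: {"type":"object","properties":{"motion":{"type":"array","items":{"type":"array","items":{"type":"number"}}}},"required":["motion"]}

```bash
ls; mkdir -p pics
python3 - <<'E'
from station import robot, capture, camera_params
import cv2
print(robot.get_obs())
for n in ["scene","top","wrist"]:
    p=camera_params(n);print(n,p["mtx"].round(1).tolist(),p["T"].round(3).tolist())
    cv2.imwrite(f"pics/{n}0.png",capture(n)[:,:,::-1])
E
```

```text
pics
{'time_s': 0.0, 'q': array([ 1.27130444e+00,  9.18475399e-02,  1.23183922e+00,  8.67223657e-06,
        1.81980817e+00, -5.66882523e-02]), 'qvel': array([ 0.00115332, -0.00096224,  0.0023707 , -0.00087384,  0.00056514,
       -0.00132975]), 'tau': array([-2.47686199e-03, -4.58731163e+01, -4.18023241e+01, -2.94262318e-04,
        1.16522380e-02,  1.60152979e-05]), 'eef_pos': array([144.16657319, 582.14188119, 230.18399842]), 'ee_rot': array([ 2.47326408e+00,  1.93540356e+00, -2.46047536e-03]), 'wrist_force': array([ 0.31142434, -0.55523866,  0.45146674]), 'moment': array([-0.00113867,  0.03330477,  0.00815747]), 'finger_gap': 85.36415251073262}
scene [[483.2, 0.0, 319.3], [0.0, 483.2, 239.4], [0.0, 0.0, 1.0]] [[-0.719, 0.594, -0.362, 769.659], [0.696, 0.614, -0.374, 302.368], [-0.0, -0.52, -0.854, 764.076], [0.0, 0.0, 0.0, 1.0]]
top [[573.7, 0.0, 324.7], [0.0, 573.7, 240.8], [0.0, 0.0, 1.0]] [[-0.028, -0.995, 0.094, 349.247], [-0.999, 0.026, -0.022, 11.103], [0.019, -0.094, -0.995, 1224.553], [0.0, 0.0, 0.0, 1.0]]
wrist [[356.2, 0.0, 316.8], [0.0, 356.2, 241.0], [0.0, 0.0, 1.0]] [[0.241, 0.934, 0.264, 77.516], [0.97, -0.232, -0.068, 599.159], [-0.002, 0.272, -0.962, 372.78], [0.0, 0.0, 0.0, 1.0]]
```

View pics/top0.png

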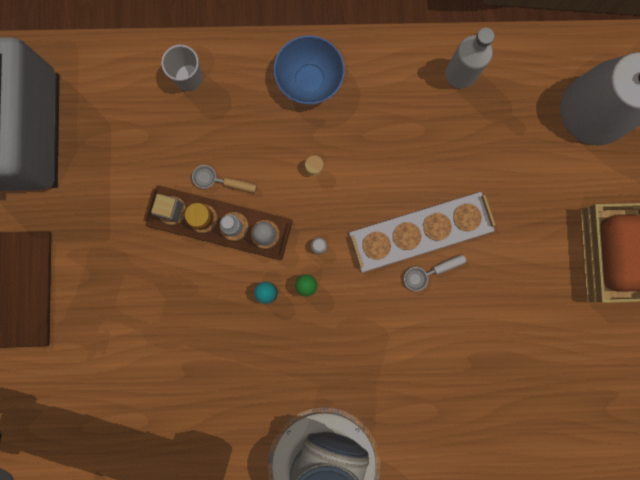

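View pics/scene0.png

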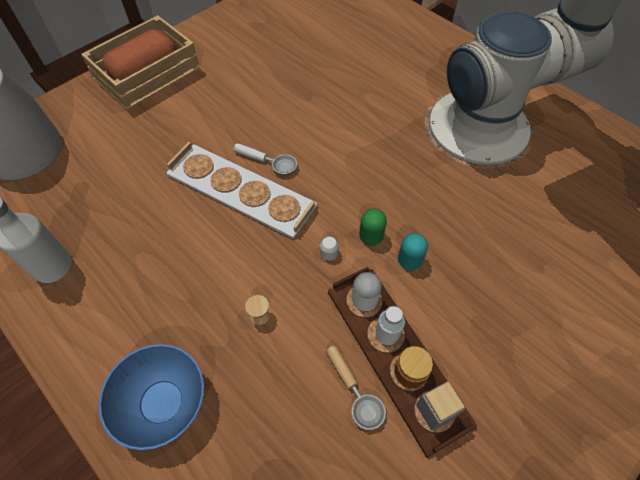

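View pics/wrist0.png

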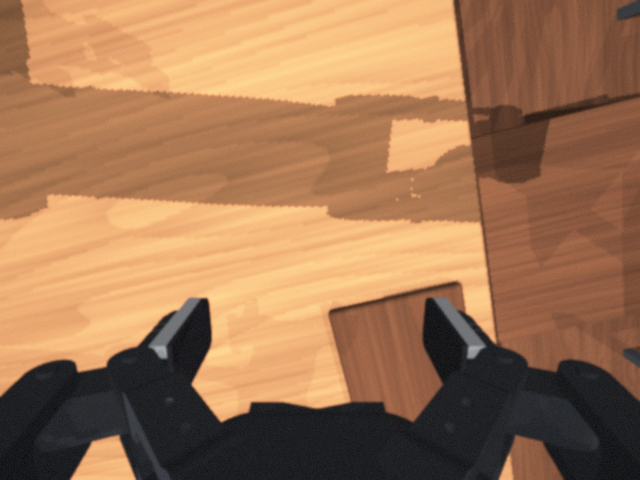

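The top view shows, from left to right on the dark tray, the tin (167,208), jar (200,215), bottle (232,225) and shaker (264,234). The white tray's pads run from (377,245) to (467,217). The turquoise and green shakers at (265,293) and (306,285) are decoys.

```bash
cat > h.py <<'E'
import numpy as np, cv2
from station import robot, capture, camera_params
def ray(p,uv,z):
    d=p["T"][:3,:3]@np.linalg.solve(p["mtx"],[uv[0],uv[1],1.]);o=p["T"][:3,3]
    return (o+d*(z-o[2])/d[2])
def proj(p,X):
    c=p["T"][:3,:3].T@(np.asarray(X,float)-p["T"][:3,3]);u=p["mtx"]@c;return u[:2]/u[2]
E
python3 - <<'E'
import cv2,numpy as np
t=cv2.imread('pics/top0.png')
a=t[175:265,135:300];b=t[185:275,340:505]
cv2.imwrite('pics/z0.png',np.vstack([cv2.resize(a,None,fx=3.3*1.4,fy=3.3,interpolation=2)[:, :544*1][:,:0] if 0 else cv2.resize(a,None,fx=3.3,fy=3.3,interpolation=2),cv2.resize(b,None,fx=3.3,fy=3.3,interpolation=2)]))
s=cv2.imread('pics/scene0.png')[255:465,315:485]
cv2.imwrite('pics/z1.png',cv2.resize(s,None,fx=2.8,fy=2.8,interpolation=2))
for n,i in(('top',t),):
    h=cv2.cvtColor(i,cv2.COLOR_BGR2HSV)
    for uv in[(167,206),(198,215),(230,221),(263,234),(355,240),(377,246),(400,222),(270,250),(392,240)]:print(uv,h[uv[1],uv[0]])
E
```

```text
(167, 206) [ 19 118 153]
(198, 215) [ 20 178 152]
(230, 221) [  0   7 153]
(263, 234) [ 20  13 122]
(355, 240) [ 12  40 147]
(377, 246) [ 14 135 147]
(400, 222) [  0  10 152]
(270, 250) [ 11 148  69]
(392, 240) [  4  16 130]
```

View pics/z0.png

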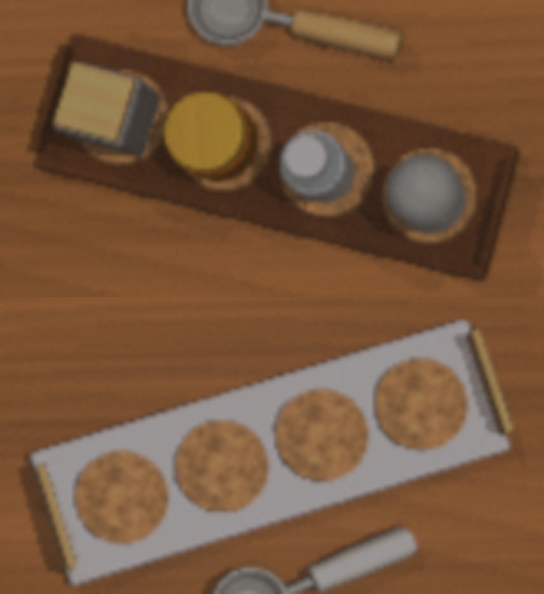

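View pics/z1.png

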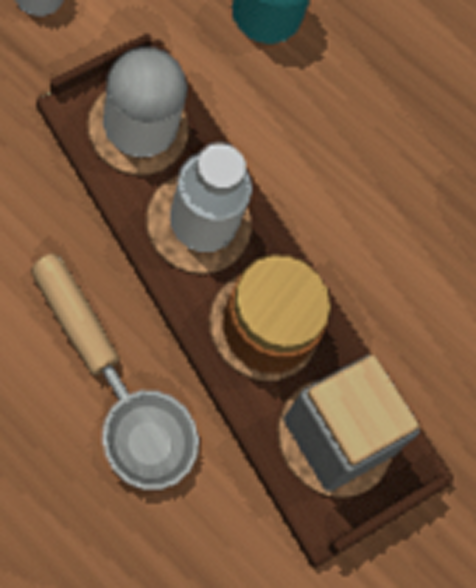

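The crops are clear. In top-image pixels the lids are tin (164,206), jar (198,215), bottle cap (227,222) and shaker dome (263,233), and all four white-tray pads are free. Next I'll measure.

```bash
cat > m1.py <<'E'
from h import *
def comp(mask,box,amin,op=0):
    m=np.zeros_like(mask);x0,y0,x1,y1=box;m[y0:y1,x0:x1]=mask[y0:y1,x0:x1]
    if op:m=cv2.morphologyEx(m,cv2.MORPH_OPEN,np.ones((op,op),np.uint8))
    n,l,s,c=cv2.connectedComponentsWithStats(m)
    out=[]
    for i in range(1,n):
        if s[i,4]>=amin:
            k=max(cv2.findContours((l==i).astype('uint8'),0,1)[0],key=cv2.contourArea)
            out.append((cv2.minEnclosingCircle(k),c[i],s[i,4],cv2.minAreaRect(k)))
    return out
def rng(h,a,b):return cv2.inRange(h,np.array(a),np.array(b))
if __name__=="__main__":
    P=camera_params("top");h=cv2.cvtColor(cv2.imread('pics/top0.png'),cv2.COLOR_BGR2HSV)
    Q=camera_params("scene");g=cv2.cvtColor(cv2.imread('pics/scene0.png'),cv2.COLOR_BGR2HSV)
    # white tray
    w=rng(h,(0,0,110),(180,60,255));x0,y0,x1,y1=345,190,500,275
    m=np.zeros_like(w);m[y0:y1,x0:x1]=w[y0:y1,x0:x1]
    k=max(cv2.findContours(m,0,1)[0],key=cv2.contourArea)
    hull=cv2.fillPoly(np.zeros_like(w),[cv2.convexHull(k)],255)
    r=cv2.minAreaRect(k);print('white rect',np.array([ray(P,q,12)[:2] for q in cv2.boxPoints(r)]).round(1).tolist())
    for c in comp(cv2.bitwise_and(hull,cv2.bitwise_not(w)),(345,190,500,275),300,3):
        print('wpad top',c[0],c[1],c[2],ray(P,c[1],16).round(1),2*c[0][1]*1210/573.7)
    for nm,p,i,boxes in(('top',P,h,dict(tin=(150,190,178,222),jar=(183,200,214,232),cap=(217,210,238,230))),('scene',Q,g,dict(tin=(420,380,466,424),jar=(395,343,435,383),cap=(383,303,406,324)))):
        for o,(lo,hi,z) in dict(tin=((15,80,120),(26,140,255),82),jar=((16,141,100),(26,255,255),68),cap=((0,0,135),(180,30,255),98)).items():
            for c in comp(rng(i,lo,hi),boxes[o],60):print(nm,o,c[0],c[1].round(1),c[2],'rect',c[3],ray(p,c[1],z).round(1))
E
python3 m1.py
python3 - <<'E'
import cv2
for n,pts in(('top',[(164,206),(160,203),(198,215),(203,220),(227,222),(232,228),(262,228),(263,240)]),('scene',[(446,400),(440,410),(415,362),(393,314),(389,332),(367,283),(364,303)])):
    h=cv2.cvtColor(cv2.imread(f'pics/{n}0.png'),40);print(n,[(p,h[p[1],p[0]].tolist()) for p in pts])
E
```

```text
white rect [[481.4, -66.6], [564.0, -355.7], [475.9, -378.2], [394.9, -90.6]]
wpad top ((467.1486511230469, 217.14865112304688), 14.120845794677734) [467.1908646  217.00326264] 613 [ 506.5 -320.6   16. ] 59.56501102164915
wpad top ((437.0, 226.39999389648438), 14.204323768615723) [437.06763285 226.37520129] 621 [ 488.  -255.1   16. ] 59.91714052649476
wpad top ((406.6666564941406, 236.0), 14.240116119384766) [406.67736758 235.74157303] 623 [ 469.6 -189.4   16. ] 60.06812098468037
wpad top ((376.4920959472656, 245.29946899414062), 14.175745010375977) [376.41054313 245.23642173] 626 [ 451.1 -124.3   16. ] 59.79658867894346
top tin ((163.0, 205.0), 13.038504600524902) [163.  205.1] 379 rect ((162.9769287109375, 205.08462524414062), (19.646095275878906, 19.470685958862305), 15.255120277404785) [537.2 308.   82. ]
top jar ((196.8097381591797, 214.38494873046875), 12.418620109558105) [196.5 214.3] 469 rect ((196.5, 214.5), (23.0, 23.0), 90.0) [519.1 244.4  68. ]
top cap ((227.0, 221.72727966308594), 6.066543102264404) [227.2 221.8] 112 rect ((227.5, 221.5), (11.0, 11.0), 90.0) [498.2 178.   98. ]
scene tin ((445.0, 400.5), 20.08118438720703) [444.6 400.6] 858 rect ((444.60296630859375, 400.3382568359375), (31.727235794067383, 27.78277015686035), 59.03623962402344) [537.3 309.8  82. ]
scene cap ((393.0, 315.5), 10.594910621643066) [393.6 313.8] 221 rect ((394.090087890625, 314.5081787109375), (18.309276580810547, 15.108353614807129), 50.194427490234375) [498.  179.4  98. ]
top [((164, 206), [21, 117, 152]), ((160, 203), [19, 122, 153]), ((198, 215), [20, 178, 152]), ((203, 220), [20, 177, 154]), ((227, 222), [0, 7, 153]), ((232, 228), [0, 3, 101]), ((262, 228), [15, 12, 124]), ((263, 240), [15, 15, 101])]
scene [((446, 400), [20, 92, 191]), ((440, 410), [22, 89, 191]), ((415, 362), [19, 135, 183]), ((393, 314), [105, 3, 199]), ((389, 332), [96, 15, 169]), ((367, 283), [60, 5, 163]), ((364, 303), [30, 9, 111])]
```

Run:
```python
from m1 import *
P=camera_params("top");h=cv2.cvtColor(cv2.imread('pics/top0.png'),cv2.COLOR_BGR2HSV)
Q=camera_params("scene");g=cv2.cvtColor(cv2.imread('pics/scene0.png'),cv2.COLOR_BGR2HSV)
for c in comp(rng(h,(0,0,60),(180,50,255)),(245,215,285,252),100,3):
    print('shaker top',c[0],c[1],c[2],[ray(P,c[0][0],z).round(1).tolist() for z in(62,68)])
for c in comp(rng(g,(0,0,50),(180,50,255)),(345,265,390,315),100,3):
    print('shaker sc',c[0],c[1],c[2],c[3])
for c in comp(rng(g,(15,100,140),(26,255,255)),(395,343,435,383),60,3):print('jar sc',c[1],c[2],ray(Q,c[1],68).round(1))
for p,i,b,lo,hi in((P,h,(150,190,178,222),(15,80,120),(26,140,255)),(Q,g,(420,380,466,424),(15,70,150),(26,140,255))):
    m=np.zeros_like(i[:,:,0]);m[b[1]:b[3],b[0]:b[2]]=rng(i,lo,hi)[b[1]:b[3],b[0]:b[2]]
    k=max(cv2.findContours(m,0,1)[0],key=cv2.contourArea).reshape(-1,2)
    w=np.array([ray(p,q,82)[:2] for q in k],np.float32);print('tin world rect',cv2.minAreaRect(w))
a=np.array([[537.2,308.9],[519.1,244.4],[498.1,178.7]]);d=a[0]-a[2];print(np.degrees(np.arctan2(-d[0],d[1])))
```

```text
shaker top ((263.75, 233.25), 11.581335067749023) [263.67581047 233.21197007] 401 [[477.6, 109.5, 62.0], [477.0, 109.0, 68.0]]
shaker sc ((366.0, 291.0), 19.416587829589844) [366.01939655 290.84051724] 928 ((366.4508056640625, 291.04095458984375), (28.428224563598633, 38.56822204589844), 5.19442892074585)
jar sc [415.74019608 361.96446078] 816 [519.3 246.2  68. ]
tin world rect ((537.259765625, 308.0304870605469), (38.959808349609375, 39.1092529296875), 73.19570922851562)
tin world rect ((537.0587768554688, 309.12884521484375), (38.98927307128906, 39.03744125366211), 72.3559341430664)
-16.715391849859518
```

Both views agree to about 2 mm. I'll use these as pick points: tin (537.2,308.8) at yaw about -17°, jar (519.2,245.2), bottle (498.1,178.7) and shaker (477.3,109.7). The white pads, left to right, are (451.1,-124.3), (469.6,-189.5), (488,-255) and (506.5,-320.6), with yaw 15.8°. The tin goes first.

Emit:
move_arm(
  motion=[
    [0.0437, -0.0304, 0, -10.3, 0],
    [0.0437, -0.0304, 0, -10.3, 0],
    [0.0437, -0.0304, 0, -10.3, 0],
    [0.0437, -0.0304, 0, -10.3, 0],
    [0.0437, -0.0304, 0, -10.3, 0],
    [0.0437, -0.0304, 0, -10.3, 0],
    [0.0437, -0.0304, 0, -10.3, 0],
    [0.0437, -0.0304, 0, -10.3, 0],
    [0.0437, -0.0304, 0, -10.3, 0],
    [0, 0, 0, -0.6, 0],
  ],
)

```text
time_s: 1.4
eef_pos: [539.9, 306.0, 229.7]
ee_rot: [3.103, -0.48, -0.002]
wrist_force: [-0.9, 0.5, -1.4]
finger_gap: 85.5
```

```bash
cat > look.py <<'E'
import sys;from h import *
n=sys.argv[1];o=robot.get_obs();p=camera_params(n);im=capture(n)[:,:,::-1].copy()
print(o["time_s"],o["eef_pos"].round(1),np.degrees(2*np.arctan2(o["ee_rot"][1],o["ee_rot"][0])).round(2),o["wrist_force"].round(1),o["finger_gap"].round(1))
cv2.imwrite(f"pics/{sys.argv[2]}.png",im);np.savez(f"pics/{sys.argv[2]}.npz",T=p["T"],mtx=p["mtx"])
E
python3 look.py wrist w1
```

```text
Traceback (most recent call last):
  File "look.py", line 3, in <module>
    print(o["time_s"],o["eef_pos"].round(1),np.degrees(2*np.arctan2(o["ee_rot"][1],o["ee_rot"][0])).round(2),o["wrist_force"].round(1),o["finger_gap"].round(1))
                                                                                                                                       ^^^^^^^^^^^^^^^^^^^^^
AttributeError: 'float' object has no attribute 'round'
```

```bash
sed -i 's/o\["finger_gap"\].round(1)/o["finger_gap"]/' look.py; python3 look.py wrist w1
```

```text
1.45 [538.4 307.5 230.1] -17.37 [ 0.3 -0.2  0.6] 85.55838368399496
```

View pics/w1.png

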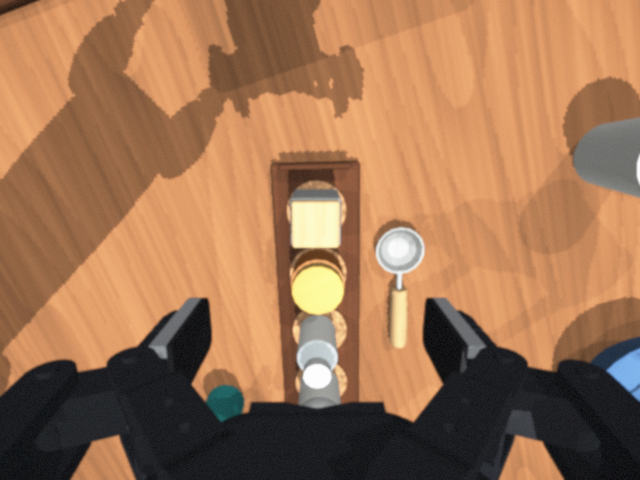

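The wrist view shows the tin lid at about (316,224) and square with the jaws. The scoop's edge at x≈376 is clear of the fingers. I'll check the position with this third view.

Run:
```python
from m1 import *
P=np.load('pics/w1.npz');i=cv2.imread('pics/w1.png');h=cv2.cvtColor(i,40)
print(h[230,316],h[290,317],h[376,317])
for nm,b,lo,hi,z in(('tin',(280,185,350,255),(20,40,180),(32,150,255),82),('jar',(280,255,350,315),(20,100,150),(32,255,255),68),('cap',(295,355,340,395),(0,0,225),(180,30,255),98)):
  for c in comp(rng(h,lo,hi),b,100,3):print(nm,c[1],c[2],c[3],ray(P,c[1],z).round(1))
```

```text
[ 27  57 253] [ 29  99 253] [120   1 254]
tin [315.32782239 224.23854511] 2117 ((314.9999694824219, 224.5), (44.99999237060547, 45.99999237060547), 90.0) [537.6 309.2  82. ]
jar [306.99878049 287.64756098] 820 ((312.4578857421875, 288.3951416015625), (41.36152648925781, 49.502525329589844), 13.671306610107422) [511.2 251.2  68. ]
cap [316.82409178 375.85659656] 523 ((316.5, 375.5), (23.0, 27.0), 90.0) [498.1 179.3  98. ]
```

Emit:
move_arm(
  motion=[
    [0, 0, -0.02, 0, 0.15],
    [0, 0, -0.03, 0, 0.15],
    [0, 0, -0.03, 0, 0.15],
    [0, 0, -0.03, 0, 0.15],
    [0, 0, -0.03, 0, 0.15],
    [0, 0, -0.025, 0, 0.15],
    [0, 0, -0.02, 0, 0.15],
    [0, 0, -0.015, 0, 0.15],
    [0, 0, 0, 0, 0.15],
    [0, 0, 0, 0, 0.15],
  ],
)

```text
time_s: 2.75
eef_pos: [538.1, 309.2, 32.4]
ee_rot: [-3.105, 0.47, -0.002]
wrist_force: [0.3, 0.1, -0.5]
finger_gap: 72.6
```

Emit:
move_arm(
  motion=[
    [0, 0, 0, 0, 1],
    [0, 0, 0, 0, 1],
    [0, 0, 0, 0, 1],
    [0, 0, 0, 0, 1],
    [0, 0, 0, 0, 1],
    [0, 0, 0, 0, 1],
    [0, 0, 0, 0, 1],
    [0, 0, 0, 0, 1],
    [0, 0, 0, 0, 1],
    [0, 0, 0, 0, 1],
  ],
)

```text
time_s: 4.0
eef_pos: [538.3, 309.1, 32.5]
ee_rot: [-3.105, 0.47, -0.003]
wrist_force: [0.9, -0.6, 5.6]
finger_gap: 43.3
```

Emit:
move_arm(
  motion=[
    [0, 0, 0.015, 0, 1],
    [0, 0, 0.03, 0, 1],
    [0, 0, 0.035, 0, 1],
    [0, 0, 0.03, 0, 1],
    [-0.002, -0.015, 0.01, 2.2, 1],
    [-0.002, -0.025, 0, 2.2, 1],
    [-0.002, -0.035, 0, 2.2, 1],
    [-0.002, -0.04, 0, 2.2, 1],
    [-0.002, -0.042, 0, 2.2, 1],
    [-0.002, -0.042, 0, 2.2, 1],
  ],
)

```text
time_s: 5.25
eef_pos: [525.0, 108.5, 151.4]
ee_rot: [3.14, -0.107, -0.001]
wrist_force: [-0.1, -0.8, -1.8]
finger_gap: 43.1
```

Emit:
move_arm(
  motion=[
    [-0.002, -0.048, 0, 2.2, 1],
    [-0.002, -0.048, 0, 2.2, 1],
    [-0.002, -0.048, 0, 2.2, 1],
    [-0.002, -0.048, 0, 2.2, 1],
    [-0.002, -0.048, 0, 2.2, 1],
    [-0.002, -0.048, 0, 2.2, 1],
    [-0.002, -0.048, 0, 2.2, 1],
    [-0.002, -0.048, 0, 2.2, 1],
    [-0.002, -0.03, 0, 2.2, 1],
    [-0.001, -0.0164, 0, 0, 1],
  ],
)

```text
time_s: 6.5
eef_pos: [505.9, -321.9, 151.1]
ee_rot: [-3.112, -0.428, 0.001]
wrist_force: [0.5, -0.2, -0.5]
finger_gap: 43.4
```

```bash
python3 look.py wrist w2
```

```text
6.5 [ 505.9 -321.9  151.1] -344.32 [ 0.5 -0.2 -0.5] 43.39710483462056
```

View pics/w2.png

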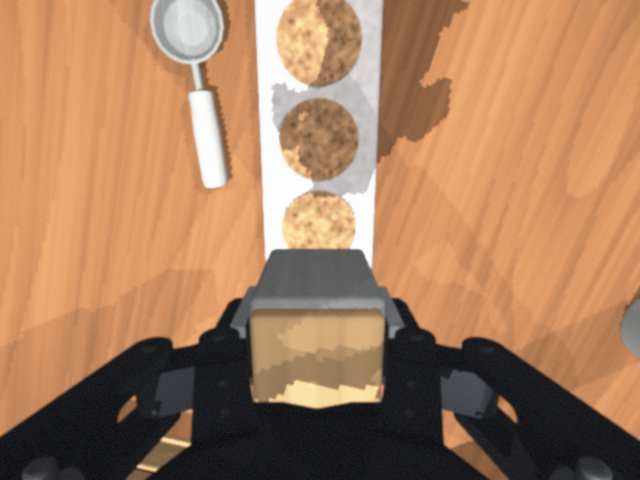

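The tin is held square and in line with the white tray; the pads are at (319,38), (319,138) and (319,225). I'll check the pad positions from this closer view.

Run:
```python
from m1 import *
P=np.load('pics/w2.npz')
for uv in((319,38),(319,138.5)):print(ray(P,uv,16).round(1))
```

```text
[ 470.5 -188.7   16. ]
[ 488.7 -253.6   16. ]
```

Emit:
move_arm(
  motion=[
    [0, 0, -0.02, 0, 1],
    [0, 0, -0.03, 0, 1],
    [0, 0, -0.03, 0, 1],
    [0, 0, -0.02, 0, 1],
    [0, 0, -0.01, 0, 1],
    [0, 0, -0.004, 0, 1],
    [0, 0, -0.003, 0, 1],
    [0, 0, -0.002, 0, 1],
    [0, 0, 0, 0, 1],
    [0, 0, 0, 0, 1],
  ],
)

```text
time_s: 7.8
eef_pos: [506.7, -320.8, 32.7]
ee_rot: [3.111, 0.431, 0.001]
wrist_force: [1.2, 1.0, -0.9]
finger_gap: 43.4
```

Emit:
move_arm(
  motion=[
    [0, 0, -0.0005, 0, 1],
    [0, 0, 0, 0, 1],
    [0, 0, 0, 0, 0.15],
    [0, 0, 0, 0, 0.15],
    [0, 0, 0, 0, 0.15],
    [0, 0, 0, 0, 0.15],
    [0, 0, 0.015, 0, 0.15],
    [0, 0, 0.03, 0, 0.15],
    [0, 0, 0.04, 0, 0.15],
    [0, 0, 0.04, 0, 0.15],
  ],
)

```text
time_s: 9.05
eef_pos: [506.6, -320.6, 159.3]
ee_rot: [3.111, 0.431, 0.001]
wrist_force: [0.5, -0.4, -0.5]
finger_gap: 72.6
```

```bash
python3 look.py top t2; python3 -c "
import cv2
cv2.imwrite('pics/t2z.png',cv2.resize(cv2.imread('pics/t2.png')[150:300,120:520],None,fx=2,fy=2))"
```

```text
9.05 [ 506.6 -320.6  159.3] 15.79 [ 0.5 -0.4 -0.5] 72.64021754671833
```

View pics/t2z.png

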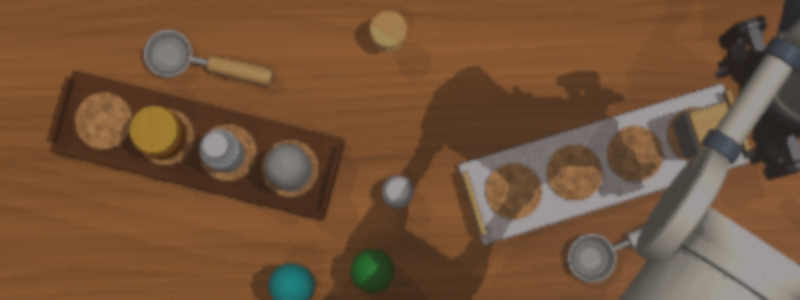

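The tin stands on the rightmost pad and the other three white pads are free. The jar is next.

Emit:
move_arm(
  motion=[
    [0.001, 0.02, 0, -2.5, 0.15],
    [0.001, 0.035, 0, -2.5, 0.15],
    [0.001, 0.045, 0, -2.5, 0.15],
    [0.001, 0.05, 0, -2.5, 0.15],
    [0.001, 0.05, 0, -2.5, 0.15],
    [0.001, 0.05, 0, -2.5, 0.15],
    [0.001, 0.05, 0, -2.5, 0.15],
    [0.001, 0.05, 0, -2.5, 0.15],
    [0.001, 0.05, 0, -2.5, 0.15],
    [0.001, 0.05, 0, -2.5, 0.15],
  ],
)

```text
time_s: 10.35
eef_pos: [516.6, 131.1, 158.1]
ee_rot: [-3.131, 0.255, -0.003]
wrist_force: [0.9, 0.5, -0.3]
finger_gap: 72.4
```

Emit:
move_arm(
  motion=[
    [0.001, 0.045, 0, -2.5, 0.15],
    [0.001, 0.035, 0, -2.5, 0.15],
    [0.0006, 0.025, 0, -2.5, 0.15],
    [0, 0.011, 0, 0, 0.15],
    [0, 0, -0.02, 0, 0.15],
    [0, 0, -0.03, 0, 0.15],
    [0, 0, -0.035, 0, 0.15],
    [0, 0, -0.025, 0, 0.15],
    [0, 0, -0.015, 0, 0.15],
    [0, 0, -0.013, 0, 0.15],
  ],
)

```text
time_s: 11.6
eef_pos: [519.2, 244.7, 17.9]
ee_rot: [3.108, -0.457, -0.0]
wrist_force: [-0.7, 0.1, 0.2]
finger_gap: 72.8
```

Emit:
move_arm(
  motion=[
    [0, 0, 0, 0, 0.15],
    [0, 0, 0, 0, 1],
    [0, 0, 0, 0, 1],
    [0, 0, 0, 0, 1],
    [0, 0, 0, 0, 1],
    [0, 0, 0, 0, 1],
    [0, 0, 0, 0, 1],
    [0, 0, 0, 0, 1],
    [0, 0, 0, 0, 1],
    [0, 0, 0, 0, 1],
  ],
)

```text
time_s: 12.85
eef_pos: [520.0, 245.8, 20.4]
ee_rot: [-3.107, 0.456, -0.004]
wrist_force: [-0.1, 0.2, 5.8]
finger_gap: 50.7
```

Emit:
move_arm(
  motion=[
    [0, 0, 0.015, 0, 1],
    [0, 0, 0.03, 0, 1],
    [0, 0, 0.04, 0, 1],
    [0, 0, 0.035, 0, 1],
    [-0.0024, -0.015, 0.01, 2.5, 1],
    [-0.0024, -0.025, 0, 2.5, 1],
    [-0.0024, -0.035, 0, 2.5, 1],
    [-0.0024, -0.04, 0, 2.5, 1],
    [-0.0024, -0.045, 0, 2.5, 1],
    [-0.0024, -0.045, 0, 2.5, 1],
  ],
)

```text
time_s: 14.1
eef_pos: [504.2, 39.2, 149.0]
ee_rot: [3.141, -0.044, -0.001]
wrist_force: [0.7, 0.3, -1.9]
finger_gap: 50.0
```

Emit:
move_arm(
  motion=[
    [-0.0024, -0.048, 0, 2.5, 1],
    [-0.0024, -0.048, 0, 2.5, 1],
    [-0.0024, -0.048, 0, 2.5, 1],
    [-0.0024, -0.048, 0, 2.5, 1],
    [-0.0024, -0.048, 0, 2.5, 1],
    [-0.0024, -0.03, 0, 2.5, 1],
    [-0.0022, -0.017, 0, 2.5, 1],
    [0, -0.008, 0, 0, 1],
    [0, 0, 0, 0, 1],
    [0, 0, 0, 0, 1],
  ],
)

```text
time_s: 15.35
eef_pos: [488.3, -253.8, 148.9]
ee_rot: [-3.111, -0.432, -0.0]
wrist_force: [0.3, -0.0, -2.4]
finger_gap: 49.7
```

```bash
python3 look.py wrist w3
```

```text
15.35 [ 488.3 -253.8  148.9] -344.19 [ 0.3 -0.  -2.4] 49.74531119878703
```

View pics/w3.png

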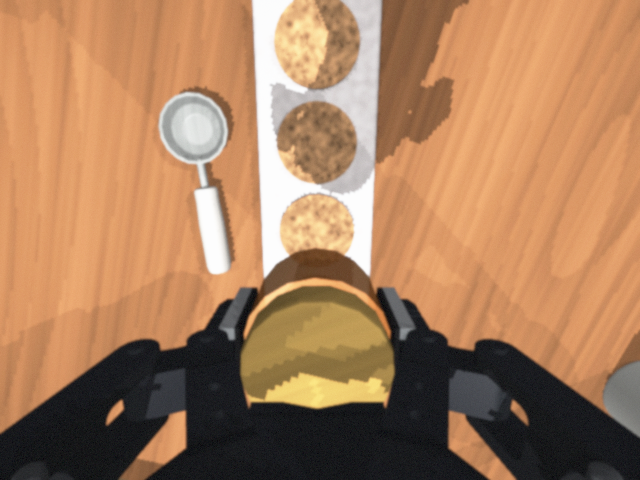

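The jar is held, but the finger gap has crept from 50.7 to 49.7 mm, so it may be slipping near the lid edge. I'll check how high the jar hangs from the scene camera.

```bash
python3 look.py scene s3;python3 -c "
import cv2
cv2.imwrite('pics/s3z.png',cv2.resize(cv2.imread('pics/s3.png')[60:270,130:400],None,fx=2.8,fy=2.8,interpolation=2))"
```

```text
15.4 [ 488.3 -253.8  148.9] -344.17 [ 0.6 -0.4 -1.8] 49.985475579664275
```

View pics/s3z.png

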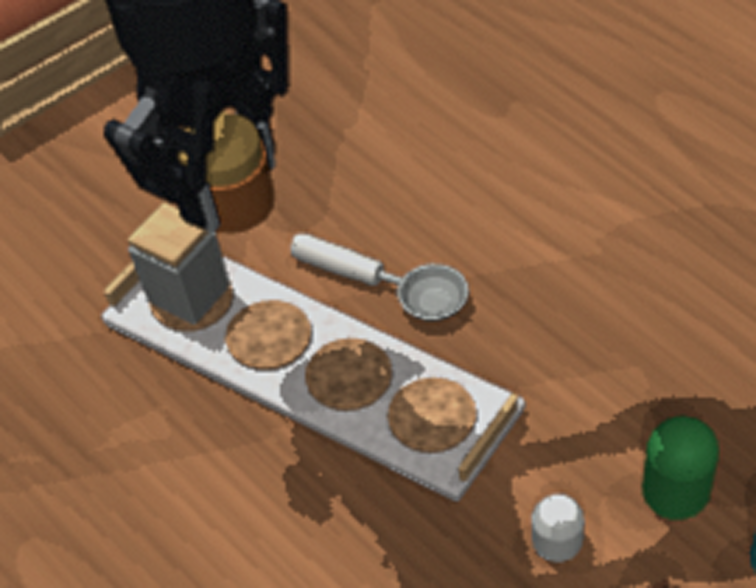

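Run:
```python
from h import *
P=np.load('pics/s3.npz')
for z in(120,130,137,144.5):print(z,proj(P,(488.3+11.7,-254.3+23,z)).round(1))
print(proj(P,(488.3,-254.3,196.5)))
i=cv2.imread('pics/s3.png')
h=cv2.cvtColor(i,40)
for v in range(100,150,2):print(v,h[v,218],end=' ')
```

```text
120 [218.1 152.5]
130 [217.1 148.6]
137 [216.4 145.8]
144.5 [215.6 142.8]
[206.83764266 109.7219334 ]
100 [110  77  20] 102 [ 19 127  54] 104 [ 19 140 111] 106 [ 20 140 106] 108 [ 19 137 106] 110 [ 19 137 106] 112 [ 19 140 106] 114 [ 19 139 108] 116 [ 20 139 101] 118 [ 20 142  79] 120 [ 19 136  77] 122 [ 17 148  86] 124 [ 13 172 141] 126 [ 13 181  72] 128 [ 12 174  76] 130 [ 12 172  77] 132 [ 12 172  77] 134 [ 12 172  77] 136 [ 12 178  76] 138 [ 12 176  77] 140 [ 12 178  73] 142 [ 12 142 126] 144 [ 13 135 155] 146 [ 13 133 165] 148 [ 13 135 163]
```

The jar's bottom edge is at row ~142, as expected for no slip. I'll lower it.

Emit:
move_arm(
  motion=[
    [0, 0, -0.02, 0, 1],
    [0, 0, -0.035, 0, 1],
    [0, 0, -0.035, 0, 1],
    [0, 0, -0.02, 0, 1],
    [0, 0, -0.01, 0, 1],
    [0, 0, -0.004, 0, 1],
    [0, 0, -0.003, 0, 1],
    [0, 0, -0.002, 0, 1],
    [0, 0, -0.0005, 0, 1],
    [0, 0, 0, 0, 1],
  ],
)

```text
time_s: 16.7
eef_pos: [488.7, -254.9, 20.3]
ee_rot: [3.111, 0.431, 0.002]
wrist_force: [0.0, 0.5, 3.4]
finger_gap: 50.0
```

Emit:
move_arm(
  motion=[
    [0, 0, -0.0005, 0, 1],
    [0, 0, 0, 0, 1],
    [0, 0, 0, 0, 0.15],
    [0, 0, 0, 0, 0.15],
    [0, 0, 0, 0, 0.15],
    [0, 0, 0, 0, 0.15],
    [0, 0, 0.015, 0, 0.15],
    [0, 0, 0.03, 0, 0.15],
    [0, 0, 0.04, 0, 0.15],
    [0, 0, 0.055, 0, 0.15],
  ],
)

```text
time_s: 17.95
eef_pos: [487.5, -254.2, 159.9]
ee_rot: [-3.111, -0.431, 0.002]
wrist_force: [1.5, -1.4, 0.4]
finger_gap: 72.4
```

Emit:
move_arm(
  motion=[
    [0.001, 0.02, 0, -3.25, 0.15],
    [0.001, 0.035, 0, -3.25, 0.15],
    [0.001, 0.045, 0, -3.25, 0.15],
    [0.001, 0.05, 0, -3.25, 0.15],
    [0.001, 0.05, 0, -3.25, 0.15],
    [0.001, 0.05, 0, -3.25, 0.15],
    [0.001, 0.05, 0, -3.25, 0.15],
    [0.001, 0.05, 0, -3.25, 0.15],
    [0.001, 0.035, 0, -3.25, 0.15],
    [0.001, 0.025, 0, -3.25, 0.15],
  ],
)

```text
time_s: 19.2
eef_pos: [498.1, 157.2, 160.2]
ee_rot: [-3.107, 0.457, -0.002]
wrist_force: [0.4, 0.4, -0.2]
finger_gap: 72.7
```

Emit:
move_arm(
  motion=[
    [0, 0.015, 0, 0, 0.15],
    [0, 0.0084, 0, 0, 0.15],
    [0, 0, 0, 0, 0.15],
    [0, 0, -0.02, 0, 0.15],
    [0, 0, -0.03, 0, 0.15],
    [0, 0, -0.03, 0, 0.15],
    [0, 0, -0.025, 0, 0.15],
    [0, 0, -0.015, 0, 0.15],
    [0, 0, -0.008, 0, 0.15],
    [0, 0, 0, 0, 0.15],
  ],
)

```text
time_s: 20.45
eef_pos: [498.1, 178.6, 30.5]
ee_rot: [3.108, -0.457, -0.001]
wrist_force: [-0.2, -0.1, 0.1]
finger_gap: 72.8
```

Emit:
move_arm(
  motion=[
    [0, 0, 0, 0, 0.15],
    [0, 0, 0, 0, 1],
    [0, 0, 0, 0, 1],
    [0, 0, 0, 0, 1],
    [0, 0, 0, 0, 1],
    [0, 0, 0, 0, 1],
    [0, 0, 0, 0, 1],
    [0, 0, 0, 0, 1],
    [0, 0, 0, 0, 1],
    [0, 0, 0, 0, 1],
  ],
)

```text
time_s: 21.7
eef_pos: [498.7, 179.0, 31.7]
ee_rot: [-3.108, 0.456, -0.002]
wrist_force: [-0.5, 0.5, 5.2]
finger_gap: 38.9
```

Emit:
move_arm(
  motion=[
    [0, 0, 0.015, 0, 1],
    [0, 0, 0.03, 0, 1],
    [0, 0, 0.04, 0, 1],
    [0, 0, 0.035, 0, 1],
    [-0.0028, -0.015, 0, 3.25, 1],
    [-0.0028, -0.025, 0, 3.25, 1],
    [-0.0028, -0.035, 0, 3.25, 1],
    [-0.0028, -0.04, 0, 3.25, 1],
    [-0.0028, -0.045, 0, 3.25, 1],
    [-0.0028, -0.045, 0, 3.25, 1],
  ],
)

```text
time_s: 22.95
eef_pos: [480.9, -27.5, 151.0]
ee_rot: [3.141, 0.08, -0.0]
wrist_force: [1.0, 0.5, -1.0]
finger_gap: 39.1
```

Emit:
move_arm(
  motion=[
    [-0.0028, -0.048, 0, 3.25, 1],
    [-0.0028, -0.048, 0, 3.25, 1],
    [-0.0028, -0.035, 0, 3.25, 1],
    [-0.0028, -0.02, 0, 3.25, 1],
    [0, -0.012, 0, 0, 1],
    [0, 0, 0, 0, 1],
    [0, 0, -0.02, 0, 1],
    [0, 0, -0.035, 0, 1],
    [0, 0, -0.03, 0, 1],
    [0, 0, -0.02, 0, 1],
  ],
)

```text
time_s: 24.2
eef_pos: [469.1, -187.7, 42.7]
ee_rot: [-3.11, -0.433, 0.004]
wrist_force: [1.3, 0.4, -2.0]
finger_gap: 39.0
```

Emit:
move_arm(
  motion=[
    [0, 0, -0.009, 0, 1],
    [0, 0, -0.003, 0, 1],
    [0, 0, -0.002, 0, 1],
    [0, 0, -0.0005, 0, 1],
    [0, 0, 0, 0, 1],
    [0, 0, 0, 0, 1],
    [0, 0, 0, 0, 1],
    [0, 0, 0, 0, 1],
    [0, 0, 0, 0, 1],
    [0, 0, 0, 0, 1],
  ],
)

```text
time_s: 25.45
eef_pos: [470.4, -189.3, 31.7]
ee_rot: [3.111, 0.431, 0.001]
wrist_force: [-0.1, 0.2, 2.5]
finger_gap: 39.0
```

Emit:
move_arm(
  motion=[
    [0, 0, -0.0005, 0, 1],
    [0, 0, 0, 0, 0.15],
    [0, 0, 0, 0, 0.15],
    [0, 0, 0, 0, 0.15],
    [0, 0, 0, 0, 0.15],
    [0, 0, 0, 0, 0.15],
    [0, 0, 0.015, 0, 0.15],
    [0, 0, 0.03, 0, 0.15],
    [0, 0, 0.04, 0, 0.15],
    [0, 0, 0.045, 0, 0.15],
  ],
)

```text
time_s: 26.7
eef_pos: [469.9, -189.1, 162.8]
ee_rot: [3.112, 0.432, 0.0]
wrist_force: [1.0, -0.8, -0.7]
finger_gap: 72.2
```

```bash
python3 look.py wrist w4
```

```text
26.7 [ 469.9 -189.1  162.8] 15.79 [ 1.  -0.8 -0.7] 72.22388738819838
```

View pics/w4.png

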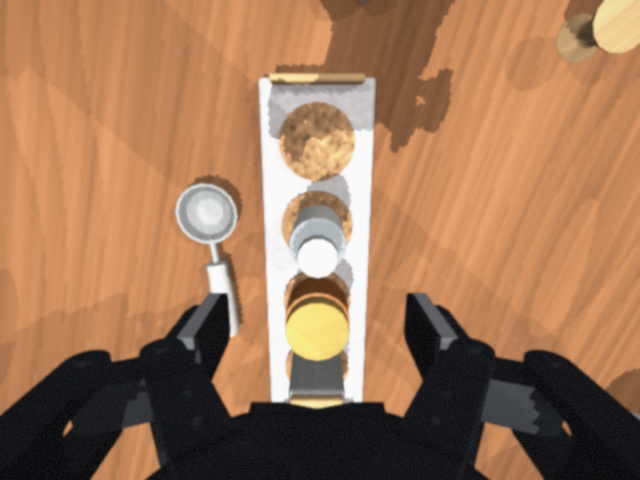

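Bottle cap (318,256), jar lid (317,328) and tin stand in line on the white tray, and the last pad is free at (316,140). The shaker is next.

Run:
```python
from m1 import *
P=np.load('pics/w4.npz');print(ray(P,(317,141),16).round(1),'bottle',ray(P,(318,256.5),98).round(1),'jar',ray(P,(317.5,328),68).round(1))
```

```text
[ 451.8 -123.1   16. ] bottle [ 470.7 -188.4   98. ] jar [ 488.3 -251.8   68. ]
```

Emit:
move_arm(
  motion=[
    [0.0007, 0.015, 0, -3.25, 0.15],
    [0.0007, 0.03, 0, -3.25, 0.15],
    [0.0007, 0.04, 0, -3.25, 0.15],
    [0.0007, 0.045, 0, -3.25, 0.15],
    [0.0007, 0.045, 0, -3.25, 0.15],
    [0.0007, 0.045, 0, -3.25, 0.15],
    [0.0007, 0.035, 0, -3.25, 0.15],
    [0.0007, 0.025, 0, -3.25, 0.15],
    [0.0007, 0.013, 0, -3.25, 0.15],
    [0.0007, 0.006, 0, -3.25, 0.15],
  ],
)

```text
time_s: 28.0
eef_pos: [477.3, 110.8, 161.9]
ee_rot: [-3.108, 0.457, -0.002]
wrist_force: [-0.3, -0.1, -0.6]
finger_gap: 72.9
```

Emit:
move_arm(
  motion=[
    [0, 0, 0, 0, 0.15],
    [0, 0, -0.02, 0, 0.15],
    [0, 0, -0.03, 0, 0.15],
    [0, 0, -0.03, 0, 0.15],
    [0, 0, -0.025, 0, 0.15],
    [0, 0, -0.015, 0, 0.15],
    [0, 0, -0.009, 0, 0.15],
    [0, 0, -0.004, 0, 0.15],
    [0, 0, 0, 0, 0.15],
    [0, 0, 0, 0, 0.15],
  ],
)

```text
time_s: 29.25
eef_pos: [477.7, 109.9, 28.7]
ee_rot: [-3.108, 0.456, -0.002]
wrist_force: [-0.5, -0.3, -0.4]
finger_gap: 72.8
```

Emit:
move_arm(
  motion=[
    [0, 0, 0, 0, 1],
    [0, 0, 0, 0, 1],
    [0, 0, 0, 0, 1],
    [0, 0, 0, 0, 1],
    [0, 0, 0, 0, 1],
    [0, 0, 0, 0, 1],
    [0, 0, 0, 0, 1],
    [0, 0, 0, 0, 1],
    [0, 0, 0, 0, 1],
    [0, 0, 0, 0, 1],
  ],
)

```text
time_s: 30.5
eef_pos: [477.8, 109.9, 28.6]
ee_rot: [-3.108, 0.456, -0.003]
wrist_force: [1.7, -0.2, 4.6]
finger_gap: 44.7
```

Emit:
move_arm(
  motion=[
    [0, 0, 0.015, 0, 1],
    [0, 0, 0.03, 0, 1],
    [0, 0, 0.04, 0, 1],
    [0, 0, 0.035, 0, 1],
    [-0.004, -0.015, 0, 4.5, 1],
    [-0.004, -0.03, 0, 4.5, 1],
    [-0.004, -0.038, 0, 4.5, 1],
    [-0.004, -0.04, 0, 4.5, 1],
    [-0.004, -0.04, 0, 4.5, 1],
    [-0.004, -0.035, 0, 4.5, 1],
  ],
)

```text
time_s: 31.75
eef_pos: [452.4, -89.4, 147.8]
ee_rot: [-3.128, -0.285, 0.001]
wrist_force: [0.5, 0.1, -1.4]
finger_gap: 45.0
```

Emit:
move_arm(
  motion=[
    [-0.0017, -0.02, 0, 3.5, 1],
    [0, -0.01, 0, 2, 1],
    [0, -0.0055, 0, 0, 1],
    [0, 0, 0, 0, 1],
    [0, 0, 0, 0, 1],
    [0, 0, -0.02, 0, 1],
    [0, 0, -0.03, 0, 1],
    [0, 0, -0.03, 0, 1],
    [0, 0, -0.02, 0, 1],
    [0, 0, -0.008, 0, 1],
  ],
)

```text
time_s: 33.0
eef_pos: [450.0, -122.9, 36.9]
ee_rot: [-3.11, -0.432, 0.006]
wrist_force: [-0.6, 0.5, -1.3]
finger_gap: 45.0
```

Emit:
move_arm(
  motion=[
    [0, 0, -0.006, 0, 1],
    [0, 0, -0.003, 0, 1],
    [0, 0, -0.002, 0, 1],
    [0, 0, -0.0005, 0, 1],
    [0, 0, 0, 0, 1],
    [0, 0, 0, 0, 1],
    [0, 0, 0, 0, 1],
    [0, 0, 0, 0, 1],
    [0, 0, 0, 0, 1],
    [0, 0, 0, 0, 1],
  ],
)

```text
time_s: 34.25
eef_pos: [451.7, -123.8, 28.6]
ee_rot: [3.112, 0.431, 0.001]
wrist_force: [0.5, -0.8, 1.5]
finger_gap: 44.9
```

Emit:
move_arm(
  motion=[
    [0, 0, -0.0005, 0, 1],
    [0, 0, 0, 0, 0.15],
    [0, 0, 0, 0, 0.15],
    [0, 0, 0, 0, 0.15],
    [0, 0, 0, 0, 0.15],
    [0, 0, 0, 0, 0.15],
    [0, 0, 0.015, 0, 0.15],
    [0, 0, 0.03, 0, 0.15],
    [0, 0, 0.04, 0, 0.15],
    [0, 0, 0.045, 0, 0.15],
  ],
)

```text
time_s: 35.5
eef_pos: [451.2, -123.6, 159.8]
ee_rot: [3.112, 0.431, 0.0]
wrist_force: [0.7, -0.4, 0.4]
finger_gap: 72.8
```

Emit:
move_arm(
  motion=[
    [0, 0.02, 0.02, 0, 0],
    [0, 0.04, 0.02, 0, 0],
    [0, 0.045, 0, 0, 0],
    [0, 0.045, 0, 0, 0],
    [0, 0.045, 0, 0, 0],
    [0, 0.045, 0, 0, 0],
    [0, 0.045, 0, 0, 0],
    [0, 0.04, 0, 0, 0],
    [0, 0.02, 0, 0, 0],
    [0, 0, 0, 0, 0],
  ],
)

```text
time_s: 36.75
eef_pos: [451.2, 222.4, 198.7]
ee_rot: [-3.111, -0.435, -0.001]
wrist_force: [-0.1, 0.4, 0.3]
finger_gap: 85.3
```

```bash
python3 look.py top t5; python3 look.py scene s5; python3 -c "
import cv2,numpy as np
a=cv2.resize(cv2.imread('pics/t5.png')[180:280,335:510],None,fx=3,fy=3,interpolation=2)
b=cv2.resize(cv2.imread('pics/s5.png')[110:250,150:325],None,fx=2,fy=2,interpolation=2);b=cv2.copyMakeBorder(b,0,20,0,0,0)
cv2.imwrite('pics/f5.png',cv2.resize(np.hstack([a,b]),(788,270)))"
```

```text
36.75 [451.2 222.4 198.7] -344.07 [-0.1  0.4  0.3] 85.33042224205543
36.8 [451.4 221.5 198.6] 15.86 [-0.1  0.8 -0. ] 85.0500787080037
```

View pics/f5.png

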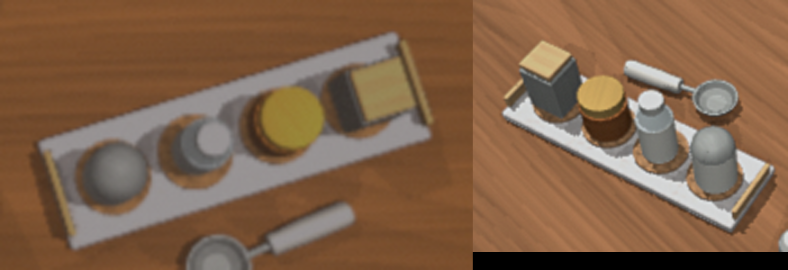

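All four pots stand upright on the white tray in reversed order: shaker, bottle, jar, tin from the left. One last measurement of how well they are centred, then I'll hand in.

Run:
```python
from m1 import *
P=np.load('pics/t5.npz');h=cv2.cvtColor(cv2.imread('pics/t5.png'),40)
pads=np.array([[451.1,-124.3],[469.6,-189.4],[488,-255.1],[506.5,-320.6]]);a=np.radians(15.8)
R=np.array([[np.cos(a),np.sin(a)],[-np.sin(a),np.cos(a)]])
for nm,b,lo,hi,z,k in(('tin',(455,190,495,232),(15,80,110),(26,140,255),82,3),('jar',(425,205,460,242),(16,141,90),(26,255,255),68,2),('cap',(405,220,424,240),(0,0,140),(180,30,255),98,1)):
  for c in comp(rng(h,lo,hi),b,60,0):
    w=ray(P,c[1],z)[:2];print(nm,c[1].round(1),c[2],w.round(1),'tray offset',(R@(w-pads[k])).round(1))
# shaker: circle by eye crop (115,173)/3 + (335,180), dome about z=62
w=ray(P,(335+115.5/(788/825)/3*1.0 if 0 else 335+115*(825*1.0/788)/3,180+173*(300/270)/3 if 0 else 180+173*(300/270)/3),62)[:2];print('shaker',w.round(1),(R@(w-pads[0])).round(1))
```

```text
tin [488.8 209.8] 93 [ 511.5 -347.2] tray offset [ -2.4 -26.9]
tin [476.4 212.5] 387 [ 506.7 -321.6] tray offset [-0.1 -1. ]
jar [442.3 223.5] 438 [ 487.8 -254.7] tray offset [-0.1  0.5]
cap [414. 231.] 100 [ 470.6 -190.7] tray offset [ 0.6 -1.5]
shaker [ 449.7 -116.6] [0.7 7.8]
```

The shaker pixel used a wrong crop scale, so I'll redo that one with a mask.

Run:
```python
from m1 import *
P=np.load('pics/t5.npz');im=cv2.imread('pics/t5.png')
S=np.load('pics/s5.npz')
w=ray(P,(335+115*875/788/3,180+173*300/270/3),62)[:2];print('shaker',w.round(1))
g=cv2.GaussianBlur(cv2.cvtColor(im,6),(3,3),0)
x=cv2.resize(g[225:265,355:400],None,fx=4,fy=4,interpolation=2)
c=cv2.HoughCircles(x,cv2.HOUGH_GRADIENT,1,80,param1=60,param2=12,minRadius=38,maxRadius=54)
for u,v,r in c[0]:
    w=ray(P,(355+u/4-.4,225+v/4-.4),62)[:2];print(u,v,r,w.round(1),w-[451.1,-124.3])
```

```text
shaker [ 449.5 -121.6]
90.5 80.5 52.3 [ 448.2 -120.8] [-2.88890455  3.48125235]
```

```bash
python3 -c "
from station import robot
print(robot.job_done(), robot.get_obs()['time_s'])"
```

```text
the job is handed in; nothing more can be done
the job is handed in; nothing more can be done
```

I moved all four pots to the white tray in reverse order and handed the job in at about 37 s of the 112 s allowed. From the left they now stand shaker, bottle, jar, tin; on the dark tray they stood tin, jar, bottle, shaker.

- **Final pictures:** the top and scene views show every pot upright on its own pad, released, with the gripper clear of the white tray.
- **Centring of tin, jar and bottle:** all three measured within 1.5 mm of their pad middles along both tray axes; the limit is 12 mm.
- **Centring of the shaker:** this one is less certain. Two rough circle estimates put it 3 to 5 mm from its pad middle. They differ from each other by about 1.5 mm, and the dome and shadow blur its edge.
- **Checks that disagreed:** my first shaker estimate of about 8 mm came from a wrong crop scale, so I redid it. A wrist view put the jar about 3 mm off its pad along the row, while the final top view put it 0.5 mm off.
- **Jar grip:** the finger gap shrank about 1 mm while the jar was carried. The scene view showed it had not slipped.

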